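# Let the last can out of the patio chute

### The job

Push the aluminium drip tray along the table with the fingers until its long side rests against the foot of the wooden can chute, under the lip. Then press down the paddle of the steel rocking lever and keep it down until the can has rolled out under the gate into the tray, and let the lever come back up so that the gate closes. Do not lift the tray, do not touch the can or the gate, and leave the salt cellar, the tongs and the nozzle cap where they are.

Things in the scene. Friction and masses are not known exactly. Their poses are not given: they have to be found in the camera images.
- chute: Wooden can chute fixed to the table, 114 mm wide (x), 195 mm long (y). Origin on the table under its middle. The ramp slopes down towards the chute's -y; its lip ends at x = 0, y = -110 mm, 45 mm above the table (underside 39 mm), 25 mm out past the foot board.
- foot (a point): Middle of the flat upright front face of the foot board under the lip, 85 mm towards -y from the chute's origin; face 112 mm wide, 38 mm high, looks to the chute's -y. Axes as the chute's. The tray goes against it.
- pivot (a point): Pivot of the rocking lever, above the middle of the chute at y = +60 mm, 140 mm above the table, between two posts at x = +-53 mm that rise to 155 mm. The lever, 24 mm wide, lies along the chute's y: gate towards -y, paddle towards +y.
- rocker (a joint): Angle of the steel rocking lever, rad: 0 at rest (gate down), grows as the paddle is pressed, stop at 0.42. The gate clears the can from about 0.32. A spring brings it back to 0; at the paddle it takes about 2.5 N to start and about 5.5 N at the stop.
- paddle (a point): Middle of the upper face of the lever's flat steel paddle, 64 mm (x) by 56 mm (y), 6 mm thick, beyond the uphill end of the chute, level and 149 mm above the table at rest. It is 125 mm from the pivot and sinks about 52 mm to the stop, moving about 7 mm towards the pivot. Turns with the lever.
- gate: Aluminium gate plate, 70 x 5 x 74 mm, hanging from the other end of the lever across the chute. Origin in the plate, 33 mm above its middle. It must not be touched.
- can_center (a point): Centre of the small plain aluminium drinks can, 53 mm in diameter and 90 mm long, about 0.17 kg, lying across the chute (axis along x of the chute) behind the gate. Its own x axis is its length.
- tray: Loose aluminium drip tray, 200 mm (x) by 150 mm (y), 30 mm high, walls 3 mm, ribbed floor, about 0.4 kg, 60 to 110 mm short of the foot board on the chute's -y side. Origin at the centre of its underside. The long side facing its own +y goes against the foot board; the tray's centre is then 160 mm from the chute's origin.
- salt: Clear glass salt cellar with a domed steel lid, round, 66 mm wide, 62 mm high, on the far side of the chute. Origin at the centre of its underside. To be left alone.
- tongs: Bamboo-handled steel tongs, 226 mm long, 82 mm wide and 10 mm high, lying beyond the tray and the chute as seen from the robot. Origin on the table near the middle, x along their length. To be left alone.
- cap: Grey plastic spray nozzle cap, 28 mm wide, 38 mm high, on the robot's side of the chute. Origin at the centre of its underside. To be left alone.
Mind the look-alikes: they are no part of the job. Several things look just like the tray: the one meant starts farthest to the robot's left.

How it is judged:
On the way, in this order (a step that is already met when the one before it is completed fails the run):
1. the tray stands against the foot of the chute (y of tray in the frame of chute above -0.175 m and x of tray in the frame of chute between -0.04 and 0.04 m and angle between the y axis of tray and the y axis of chute, either way round below 0.17 rad), for 0.2 s.
2. the paddle is pressed down and the gate is up (value of joint rocker above 0.25 rad), for 0.1 s.
3. the can is in the tray while the lever is still down (value of joint rocker above 0.15 rad and z of can_center in the frame of tray below 0.04 m and y of can_center in the frame of tray between -0.07 and 0.07 m and x of can_center in the frame of tray between -0.08 and 0.08 m), for 0.1 s.
At the end, for the whole second after the job is handed in: The can lies at rest on the floor of the tray, the tray stands at the foot of the chute (within 30 mm of it, 50 mm sideways and 0.25 rad), and the lever is back up with the gate closed (below 0.05 rad) (value of joint rocker below 0.05 rad and z of can_center in the frame of tray between 0.02 and 0.04 m and y of can_center in the frame of tray between -0.07 and 0.07 m and x of can_center in the frame of tray between -0.08 and 0.08 m and linear speed of can below 0.05 m/s and linear speed of tray below 0.02 m/s and y of tray in the frame of chute above -0.19 m and x of tray in the frame of chute between -0.05 and 0.05 m and angle between the y axis of tray and the y axis of chute, either way round below 0.25 rad); the robot touches nothing.
It fails at once if the can is touched by the robot (contact force between any of the fingers, the arm and can above 0.3 N).
It fails at once if the gate is touched by the robot (contact force between any of the fingers, the arm and gate above 0.5 N).
It fails at once if the tray is lifted or tipped (height (world z) of tray above 0.012 m or angle between tray's own z axis and vertical above 0.15 rad).
It fails at once if the salt cellar, the tongs or the cap is moved (distance of any of salt, tongs, cap from where it was at the start of the episode above 0.02 m).
It also fails if it takes over 48 s, if anything falls off the work surface, if the arm or the gripper's body presses on something with over 40 N, if the wrist force passes 120 N, or if a joint passes its speed limit or range.

### The arm

A 7-joint arm with a two-finger parallel gripper is mounted at the origin on the work surface. World frame = base frame: x ahead of the robot, y to its left, z up, the work surface at z = 0. Lengths are in m, angles in rad, forces in N, time in s.
With the tool pointing down it reaches from about 0.4 to 0.85 m from the base axis. Payload 10.4 kg.
Tool frame: the origin (TCP) lies on the centre line of the jaws, within the pads' length; the fingertips stand r.finger_overhang ahead of it and the grasp point (between the pads) lies 5 mm behind it (r.finger_overhang is the distance from the TCP to the fingertips, in m); z points along the fingers, y is the line along which they close (so a half turn about z gives the same grasp; the last joint's range is limited). The gripper opens to 87 mm and grips with 3 to 60 N. Pads are 19 mm wide; open, the fingers measure 117 mm over their backs; the gripper's body (75 mm by 190 mm) begins 51 mm behind the grasp point.
Start: joints at [1.252, 0.332, -0.065, 1.46, 0.022, 1.35, -0.088], TCP at [0.182, -0.598, 0.216] pointing down, gripper open.
Joint ranges: [-2.6, 2.6], [-0.5, 2.12], [-1.47, 1.34], [0.16, 2.42], [-1.27, 4.41], [0.06, 2.06], [-2.6, 2.6]. Speed limits (rad/s): [2.22, 2.22, 2.79, 2.79, 3.14, 3.14, 3.14].

### API

Orientations are given as a unit quaternion [x, y, z, w].
In Python, from bench import read_state, viewer, r gives the robot as it stands.
- The arm moves only by the tool carry_out, never from a script. Its argument "moves" is a list of rows, each a list of 6 numbers: the shift along the tool's x, y, z in units of 40 mm (1.0 is 40 mm), then the turn, a rotation vector about the tool's x, y, z in units of 8 degrees (1.0 is 8 degrees). A call has 1 to 20 rows; each row shifts and turns the commanded pose from where the row before left it, along the tool's axes as they then stand; what a row does not reach is not made up. A row lasts 1/8 s, in which the tool goes at most 62.5 mm and 10.7 degrees, less where a joint would pass 70% of its speed; a pose out of reach is approached as far as the arm can. A call is refused whole if a number of a shift passes 1 or a number of a turn 1, either way. A call with a gripper value outside its range is refused whole. "fingers" is the finger opening in mm, from 0 to 87, set as the call begins (left out, the last holds). The fingers move at their own pace and stop on an object; "force" is the grip in N (left out, the last holds). Time passes only in rows, so rows that do not move let the fingers close. It gives the time, the measured TCP pose, the force, the opening and the grip force at its end, in the units of the state.
- read_state(): the state, without advancing time (a new reading comes with each control period).
- viewer.camera(name): name is "scene" or "top" or "wrist"; returns a dict with "pixels" (480x640x3 uint8, red, green, blue), "range_z" (480x640 float32, m along the optical axis (not along the pixel's ray), 0 where there is no reading), "fx", "fy", "cx", "cy" (pixels), "xyz" and "orientation" of the camera in the world. Camera axes: x right, y down, z forward; pixel columns grow to the right and rows downward; lengths in m; the calibration is good to about 2 mm. A picture is of the moment at which its call begins.
- r.close_job(): hands the job in; it is judged then, once.
The state is a dict: "time": time; "joint_positions": joint angles; "joint_vel": joint speeds; "joint_torque": joint torques, N m; "ee_pos": TCP position; "eef_rot": TCP orientation; "ft_force": force on the tool from outside, world axes, zero at the start; "torque": the same for the moment, N m; "width": finger opening in m; "grip_force": force on a finger pad.
Only numpy, scipy, OpenCV 4.12 (cv2) and the standard library are available. Lean on these libraries where they do the work, as an engineer would, in place of code of your own. Each camera call takes 0.05 s, during which the arm holds its last target. There are 200 camera calls.

## Working session

There is one attempt and no reset: what is moved stays moved. The work goes in short steps, Python scripts to look and compute and a tool call to move; the robot and the scene stay as the last step left them, time stands still between calls to the robot, and variables do not carry over. Pictures are saved under pics/ and viewed, at most 10 in all, crops included, and the job is handed in when it is done.

Besides the shell and the picture viewer there is one more tool, called as a command line: name --pt "numbers of a row" for each row, then --argument value for the rest. carry_out: Moves the arm, as the interface text tells. Its arguments: {"type":"object","properties":{"moves":{"type":"array","items":{"type":"array","items":{"type":"number"}}},"fingers":{"type":"number"},"force":{"type":"number"}},"required":["moves"]}

```bash
ls; mkdir -p pics
python3 - <<'E'
from bench import read_state, viewer, r
import cv2, numpy as np
s=read_state(); print(s['time'],s['ee_pos'],s['eef_rot'],s['width'],r.finger_overhang)
ims=[]
for n in ['scene','top']:
    c=viewer.camera(n); np.savez(f'pics/{n}.npz',**c); print(n,c['fx'],c['fy'],c['cx'],c['cy'],c['xyz'],c['orientation'])
    cv2.imwrite(f'pics/{n}0.png',c['pixels'][:,:,::-1])
E
```

```text
pics
0.0 [ 0.18205807 -0.59748702  0.21555811] [ 9.89081053e-01  1.47370909e-01 -1.50464167e-04 -6.81169038e-04] 0.08725761949680678 0.014
scene 528.952955532845 528.952955532845 318.9735410647117 238.81592208129246 [0.90907163 0.47866918 0.94605789] [ 0.28130136  0.89780738 -0.32529388 -0.09484377]
top 580.662056977832 580.662056977832 327.24717832592927 253.90859661467738 [ 0.43841253 -0.06465217  1.5612963 ] [-0.70014844  0.7131571  -0.03182183  0.01365576]
```

View pics/scene0.png

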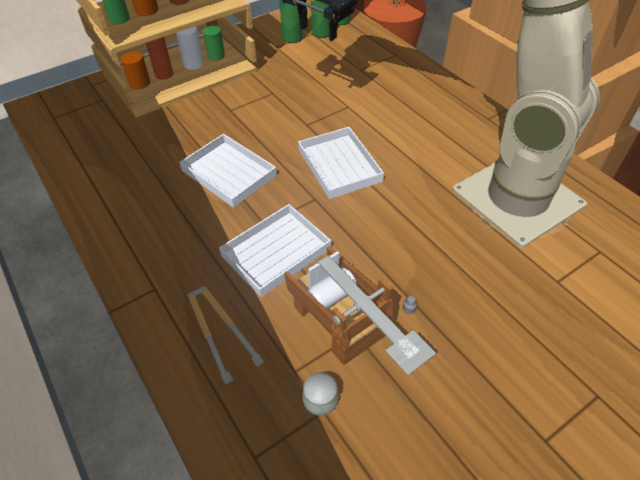

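View pics/top0.png

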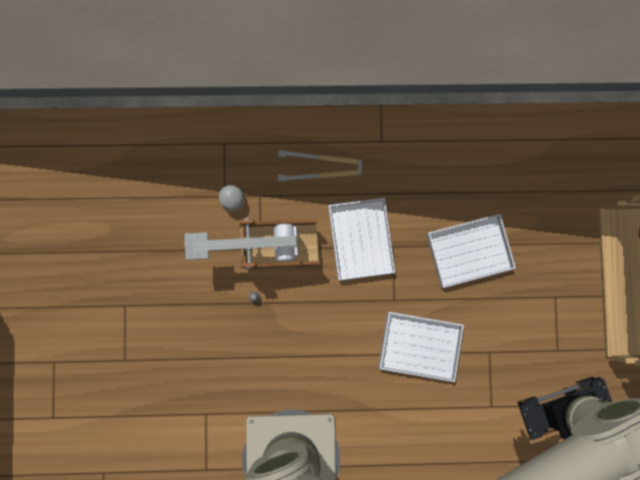

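The top view shows three tray look-alikes at px (362,240), (471,251) and (422,347). Image left is the robot's left (+y), so the one at (362,240) is the tray meant; it also sits in front of the chute lip (px 318,247). The paddle is at (196,246), the cap at (255,298), the salt at (231,198) and the tongs at about (320,167).

```bash
cat > h.py <<'E'
import numpy as np, cv2
from scipy.spatial.transform import Rotation as R
def cloud(c):
    v,u=np.mgrid[0:480,0:640]; z=c['range_z']
    p=np.stack([(u-c['cx'])/c['fx']*z,(v-c['cy'])/c['fy']*z,z],-1)
    return p@R.from_quat(c['orientation']).as_matrix().T+c['xyz']
def rect(P):
    (cx,cy),(w,h),a=cv2.minAreaRect(P[:,:2].astype(np.float32)*1000); return np.round([cx,cy,w,h,a],1)
E
python3 - <<'E'
from h import *
c=dict(np.load('pics/top.npz')); P=cloud(c)
print('table z',np.median(P[300:330,100:200,2]))
def box(u0,u1,v0,v1,z0,z1):
    Q=P[v0:v1,u0:u1].reshape(-1,3); return Q[(Q[:,2]>z0)&(Q[:,2]<z1)]
def big(u0,u1,v0,v1,z0,z1):
    return box(u0,u1,v0,v1,z0,z1)
for n,b in dict(tray=(322,402,190,290,.015,.05),paddle=(180,208,225,268,.13,.165),lever=(215,245,230,262,.13,.175),cap=(245,268,285,310,.01,.06),salt=(215,248,180,216,.01,.08),tongs=(270,370,145,185,.005,.03)).items():
    Q=big(*b); print(n,len(Q),rect(Q),np.round(np.median(Q[:,2]),3), np.round(np.ptp(Q,axis=0),3))
print(rect(box(235,325,215,275,.02,.12)))
# lip line : end pixels of the chute on the ramp
for v in range(216,276,4):
    print(v,np.round(P[v,300:330:3,2]*1000).astype(int), np.round(P[v,318,:2],3))
im=cv2.resize(c['pixels'][180:310,170:410],None,fx=3.3,fy=3.3,interpolation=cv2.INTER_CUBIC)
cv2.imwrite('pics/crop.png',im[:,:,::-1])
E
```

```text
table z -0.00023276673820260552
tray 414 [ 577.6 -197.2  200.6  151.1    6.5] 0.028 [0.215 0.169 0.024]
paddle 597 [556.4 216.8  55.7  63.9  89.6] 0.149 [0.064 0.056 0.017]
lever 301 [559.  135.3  24.5  72.8   1.9] 0.148 [0.027 0.073 0.018]
cap 90 [429.3  90.3  26.3  26.2  41.4] 0.028 [0.026 0.027 0.031]
salt 519 [690.5 145.3  61.1  64.2  43.2] 0.055 [0.071 0.064 0.059]
tongs 801 [780.7 -89.7 268.9 107.9  89.3] 0.008 [0.109 0.27  0.019]
[563.7  17.6 115.1 197.4   2.1]
216 [   4    7    5   -1 1561   -2  -11    8    2 1561] [ 0.643 -0.083]
220 [97 96 96 98 88 86  3  1  3 -2] [ 0.631 -0.082]
224 [56 55 46 45 40 42 -2 -6  0 -4] [ 0.62  -0.082]
228 [47 55 49 49 45 45  0  0  0  0] [ 0.609 -0.082]
232 [51 53 52 48 48 48  2 -4  3 -1] [ 0.598 -0.082]
236 [49 48 45 47 49 41  5  6  0 -3] [ 0.587 -0.082]
240 [52 52 53 53 49 52 -3  9  0  0] [ 0.577 -0.082]
244 [51 51 54 40 49 49 -3 -9  2  1] [ 0.566 -0.081]
248 [49 51 44 48 49 43  3 -1  0 -3] [ 0.555 -0.081]
252 [ 52  53  55  44  44  43  -4 -15   3  -3] [ 0.544 -0.081]
256 [54 54 49 52 48 39 -3 -5  2 -3] [ 0.534 -0.081]
260 [56 54 52 47 49 46 91 -1 -3 -9] [ 0.518 -0.08 ]
264 [92 82 74 58 58 44 -8  3 -8  0] [ 0.512 -0.08 ]
268 [ 2 -5 -1 -1  5 -1 -2 -9  1  0] [ 0.501 -0.08 ]
272 [ -1  -1  -5 -10   1   3   2  -3  -2  -7] [ 0.49 -0.08]
```

View pics/crop.png

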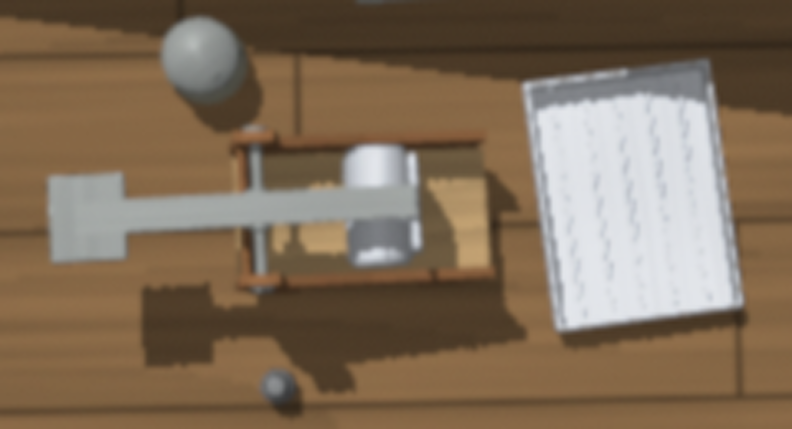

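The enlarged crop confirms the tray at crop px (632,195), in front of the lip (490,225) and leftmost of the three. It is at about (578,-197) mm, yaw 6.5°, and the chute yaw is about 2°. The tray is about 69 mm short of the foot and 7 mm off sideways. I'll push its back wall with the fingers open along it.

carry_out --pt "0 0 0 0 0 -1" --pt "0 0 0 0 0 -1" --pt "0 0 0 0 0 -1" --pt "0 0 0 0 0 -1" --pt "0 0 0 0 0 -1" --pt "0 0 0 0 0 -1" --pt "0 0 0 0 0 -1" --pt "0 0 0 0 0 -1" --pt "0 0 0 0 0 -1" --pt "0 0 0 0 0 -1" --pt "0.3 0.6 0 0 0 0" --pt "0.3 0.6 0 0 0 0" --pt "0.3 0.6 0 0 0 0" --pt "0.3 0.6 0 0 0 0" --pt "0.3 0.6 0 0 0 0" --pt "0.3 0.6 0 0 0 0" --pt "0.3 0.6 0 0 0 0" --pt "0.3 0.6 0 0 0 0" --pt "0.3 0.6 0 0 0 0" --pt "0.3 0.6 0 0 0 0" --fingers 87

```text
time: 2.6
ee_pos: [0.4064, -0.4491, 0.2159]
eef_rot: [0.663, 0.749, -0.0, -0.0]
ft_force: [-0.7, -0.0, 0.2]
width: 0.0869
grip_force: 0.0
```

carry_out --pt "0.37 0.62 0 0 0 0" --pt "0.37 0.62 0 0 0 0" --pt "0.37 0.62 0 0 0 0" --pt "0.37 0.62 0 0 0 0" --pt "0.37 0.62 0 0 0 0" --pt "0.37 0.62 0 0 0 0" --pt "0.37 0.62 0 0 0 0" --pt "0.37 0.62 0 0 0 0" --pt "0 0 0.7 0 0 0" --pt "0 0 0.7 0 0 0" --pt "0 0 0.7 0 0 0" --pt "0 0 0.7 0 0 0" --pt "0 0 0.7 0 0 0" --pt "0 0 0.7 0 0 0" --pt "0 0 0.5 0 0 0" --pt "0 0 0 0 0 0"

```text
time: 4.6
ee_pos: [0.5875, -0.3077, 0.0267]
eef_rot: [0.663, 0.749, -0.0, -0.001]
ft_force: [0.0, 0.3, 0.5]
width: 0.0868
grip_force: 0.0
```

carry_out --pt "0.2 0 0 0 0 0" --pt "0.2 0 0 0 0 0" --pt "0.15 0 0 0 0 0" --pt "0.15 0 0 0 0 0" --pt "0.15 0 0 0 0 0" --pt "0.15 0 0 0 0 0" --pt "0.15 0 0 0 0 0" --pt "0.15 0 0 0 0.0 0.1" --pt "0.15 0 0 0 0 0.1" --pt "0.15 0 0 0 0 0.1" --pt "0 0 0 0 0 0"

```text
time: 5.98
ee_pos: [0.5812, -0.2439, 0.0284]
eef_rot: [0.678, 0.735, 0.0, 0.0]
ft_force: [-0.9, 0.3, 0.6]
width: 0.0873
grip_force: 0.0
```

```bash
cat >> h.py <<'E'
def tray(name='top'):
    from bench import viewer
    c=viewer.camera(name); P=cloud(c).reshape(-1,3); x=c['pixels'].reshape(-1,3)
    hsv=cv2.cvtColor(c['pixels'],cv2.COLOR_RGB2HSV).reshape(-1,3)
    m=(P[:,2]>-.01)&(P[:,2]<.036)&(hsv[:,1]<60)&(hsv[:,2]>90)&(P[:,0]>.44)&(P[:,0]<.7)&(P[:,1]>-.31)&(P[:,1]<-.03)
    return c,rect(P[m])
E
python3 - <<'E'
from h import *
c,q=tray(); print(q); cv2.imwrite('pics/t1.png',c['pixels'][150:330,150:450,::-1])
from bench import read_state; print(read_state()['ft_force'])
E
```

```text
[ 576.8 -177.   211.9  115.4    6.3]
[-0.05980848 -0.02256887 -0.08559338]
```

View pics/t1.png

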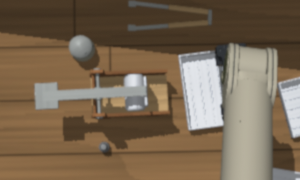

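The arm hides the back of the tray. Its front-left corner, at crop px (178,55), has barely moved, so I'm checking from the other cameras.

Run:
```python
from h import *
from bench import viewer
a=viewer.camera('scene')['pixels'][170:330,180:380]; b=viewer.camera('wrist')['pixels']
cv2.imwrite('pics/sw.png',np.vstack([cv2.resize(a,(400,320)),cv2.resize(b,(400,270))])[:,:,::-1])
```

```text
(no output)
```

View pics/sw.png

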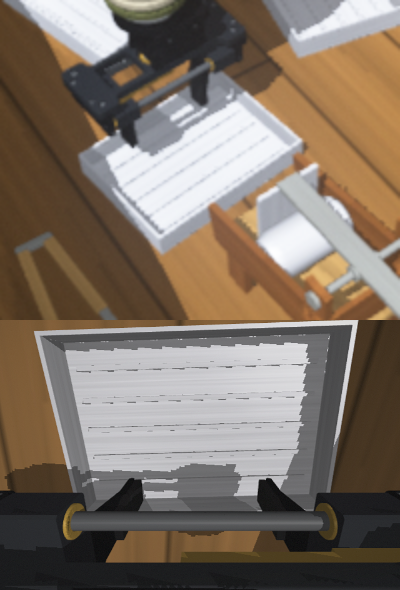

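Run:
```python
from h import *
from bench import viewer,read_state
c=viewer.camera('scene'); P=cloud(c)
def ray(u,v,z):
    d=R.from_quat(c['orientation']).as_matrix()@np.array([(u-c['cx'])/c['fx'],(v-c['cy'])/c['fy'],1]); return np.round(c['xyz']+d*(z-c['xyz'][2])/d[2],3)
print(ray(245,242,.014),ray(221,247,.03),ray(261,293,.03),ray(330,241,.03))
Q=P[170:330,180:380].reshape(-1,3); x=c['pixels'][170:330,180:380].reshape(-1,3)
k=(x.max(1)<60)&(Q[:,2]<.06)&(Q[:,2]>.002)&(Q[:,1]<-.1)&(Q[:,1]>-.32); print(k.sum(),np.round(Q[k].min(0),3),np.round(Q[k].max(0),3))
k2=k&(Q[:,2]<.035);print(k2.sum(),np.round(Q[k2].mean(0),3),np.round(Q[k2].min(0),3),np.round(Q[k2].max(0),3))
s=read_state();print(s['ee_pos'],s['ft_force'],s['joint_positions'])
cv2.imwrite('pics/z.png',cv2.resize(c['pixels'][190:270,210:330],None,fx=6,fy=6,interpolation=cv2.INTER_CUBIC)[:,:,::-1])
```

```text
[ 0.625 -0.253  0.014] [ 0.681 -0.259  0.03 ] [ 0.67  -0.101  0.03 ] [ 0.472 -0.133  0.03 ]
72 [ 0.53 -0.27  0.03] [ 0.636 -0.229  0.059]
1 [ 0.611 -0.27   0.03 ] [ 0.611 -0.27   0.03 ] [ 0.611 -0.27   0.03 ]
[ 0.58103707 -0.24499856  0.02836771] [0.07319164 0.59925649 1.05934463] [ 0.67370988  0.54956071 -0.4531801   1.61642172  0.26899047  1.03784675
  0.22009686]
```

View pics/z.png

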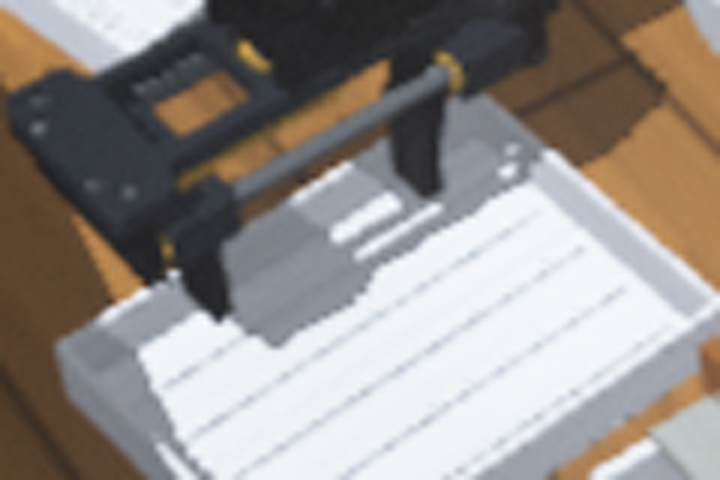

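The zoom shows both fingertips (crop px 218,318 and 430,190) inside the tray. With the gripper open the tips end near TCP level, so they skimmed over the 30 mm wall. The tray has not moved. I'll lift, go back behind the wall and come down lower.

carry_out --pt "0 0 -0.4 0 0 0" --pt "0 0 -0.4 0 0 0" --pt "-0.5 0 0 0 0 0" --pt "-0.5 0 0 0 0 0" --pt "-0.5 0 0 0 0 0" --pt "-0.3 0 0 0 0 0" --pt "0 0 0 0 0 0" --pt "0 0 0.3 0 0 0" --pt "0 0 0.3 0 0 0" --pt "0 0 0.2 0 0 0" --pt "0 0 0.15 0 0 0" --pt "0 0 0.1 0 0 0" --pt "0 0 0.05 0 0 0" --pt "0 0 0 0 0 0"

```text
time: 7.92
ee_pos: [0.5869, -0.3164, 0.0164]
eef_rot: [0.678, 0.735, 0.0, 0.0]
ft_force: [1.0, -0.6, 0.1]
width: 0.0868
grip_force: 0.0
```

Run:
```python
from h import *
from bench import viewer,read_state
print(read_state()['ee_pos'],read_state()['ft_force'])
a=viewer.camera('scene')['pixels'][170:270,200:340]
cv2.imwrite('pics/s2.png',cv2.resize(a,None,fx=5,fy=5,interpolation=cv2.INTER_CUBIC)[:,:,::-1])
```

```text
[ 0.58685152 -0.31643651  0.01644027] [ 0.98189897 -0.55251655  0.1479218 ]
```

View pics/s2.png

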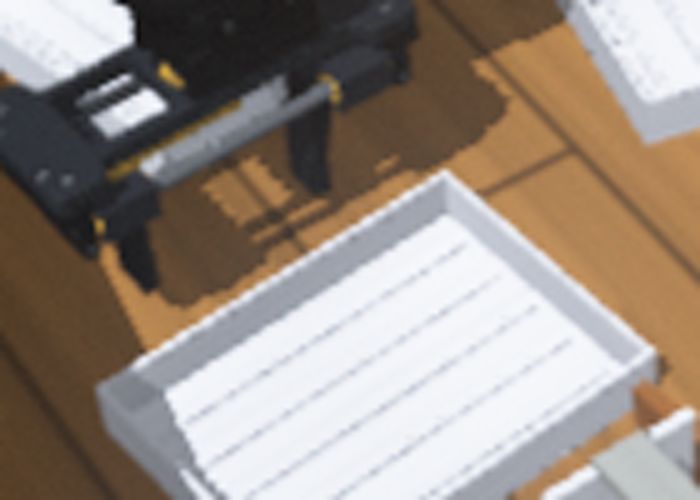

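The fingers are now behind the tray's back wall, with tips at crop px (150,290) and (318,190). I'll compute the tip height from these.

Run:
```python
from h import *
from bench import viewer
c=viewer.camera('scene')
for u,v in [(230,228),(263.6,208)]:
  for z in (0,.008,.016):
    d=R.from_quat(c['orientation']).as_matrix()@np.array([(u-c['cx'])/c['fx'],(v-c['cy'])/c['fy'],1]); print(z,np.round(c['xyz']+d*(z-c['xyz'][2])/d[2],3))
```

```text
0 [ 0.629 -0.322  0.   ]
0.008 [ 0.631 -0.315  0.008]
0.016 [ 0.633 -0.308  0.016]
0 [ 0.53  -0.332  0.   ]
0.008 [ 0.534 -0.325  0.008]
0.016 [ 0.537 -0.318  0.016]
```

carry_out --pt "0 0 0.12 0 0 0" --pt "0.2 0 0 0 0 0" --pt "0.2 0 0 0 0 0" --pt "0.15 0 0 0 0 0" --pt "0.15 0 0 0 0 0" --pt "0.15 0 0 0 0 0" --pt "0.15 0 0 0 0 0" --pt "0.15 0 0 0 0 0" --pt "0.15 0 0 0 0 0.1" --pt "0.15 0 0 0 0 0.1" --pt "0.15 0 0 0 0 0" --pt "0 0 0 0 0 0"

```text
time: 9.52
ee_pos: [0.5821, -0.2514, 0.0116]
eef_rot: [0.688, 0.725, 0.0, -0.0]
ft_force: [-0.3, 0.4, -0.2]
width: 0.0868
grip_force: 0.0
```

```bash
cat > t.py <<'E'
from h import *
from bench import viewer,read_state
s=read_state(); print(s['time'],s['ee_pos'],s['ft_force'])
c=viewer.camera('scene'); P=cloud(c); hsv=cv2.cvtColor(c['pixels'],cv2.COLOR_RGB2HSV)
m=((hsv[...,1]<60)&(hsv[...,2]>90)&(P[...,2]<.036)&(P[...,2]>.005)&(abs(P[...,0]-.57)<.14)&(P[...,1]>-.3)&(P[...,1]<-.02)).astype(np.uint8)
n,l,st,_=cv2.connectedComponentsWithStats(m); k=1+st[1:,4].argmax(); print('tray',st[k,4],rect(P[l==k]))
E
python3 t.py
```

```text
9.525 [ 0.58213294 -0.25135266  0.01155136] [-0.29059155  0.39464967 -0.16261941]
tray 3195 [ 575.4 -166.7  215.   154.3    3.8]
```

carry_out --pt "0.12 0 0 0 0 0" --pt "0.12 0 0 0 0 0.1" --pt "0.12 0 0 0 0 0" --pt "0.12 0 0 0 0 0" --pt "0.12 0 0 0 0 0" --pt "0.12 0 0 0 0 0" --pt "0.12 0 0 0 0 0" --pt "0.1 0 0 0 0 0" --pt "0.05 0 0 0 0 0" --pt "0 0 0 0 0 0"

```text
time: 10.82
ee_pos: [0.5803, -0.2145, 0.0117]
eef_rot: [0.694, 0.72, -0.001, 0.001]
ft_force: [0.1, -5.0, -1.1]
width: 0.0873
grip_force: 2.7
```

```bash
python3 t.py
```

```text
10.825 [ 0.58028553 -0.21449659  0.01174838] [ 0.06545516 -5.03634679 -1.06683617]
tray 2876 [ 574.5 -128.   214.7  155.9    2.2]
```

Tray against the foot (5 N reaction, centre about 160 mm from the chute origin). Next I retreat, rise, close the fingers and cross over to above the paddle.

carry_out --pt "-0.3 0 0 0 0 0" --pt "-0.5 0 0 0 0 0" --pt "-0.2 0 0 0 0 0" --pt "0 0 -0.8 0 0 0" --pt "0 0 -0.9 0 0 0" --pt "0 0 -0.9 0 0 0" --pt "0 0 -0.9 0 0 0" --pt "0 0 -0.9 0 0 0" --pt "0 0 -0.9 0 0 0" --pt "0 0 -0.9 0 0 0" --pt "0 0 0 0 0 0" --fingers 0 --force 10

```text
time: 12.25
ee_pos: [0.5831, -0.2535, 0.2628]
eef_rot: [0.694, 0.72, 0.001, 0.002]
ft_force: [0.4, 1.1, -0.3]
width: 0.0003
grip_force: 0.0
```

```bash
python3 t.py
```

```text
12.25 [ 0.58308231 -0.25354655  0.26282419] [ 0.38917837  1.06592538 -0.27194677]
tray 2751 [ 574.6 -132.   220.9  157.6    5. ]
```

carry_out --pt "0.9 -0.02 0 0 0 0" --pt "0.9 -0.02 0 0 0 0" --pt "0.9 -0.02 0 0 0 0" --pt "0.9 -0.02 0 0 0 0" --pt "0.9 -0.02 0 0 0 0" --pt "0.9 -0.02 0 0 0 0" --pt "0.9 -0.02 0 0 0 0" --pt "0.9 -0.02 0 0 0 0" --pt "0.9 -0.02 0 0 0 0" --pt "0.9 -0.02 0 0 0 0" --pt "0.9 -0.02 0 0 0 0" --pt "0.9 -0.02 0 0 0 0" --pt "0.9 -0.02 0 0 0 0" --pt "0 0 0 0 0 0"

```text
time: 14.05
ee_pos: [0.5523, 0.2174, 0.2582]
eef_rot: [0.692, 0.722, -0.0, -0.001]
ft_force: [0.0, -0.4, -0.3]
width: 0.0008
grip_force: 0.0
```

```bash
python3 t.py
python3 - <<'E'
from h import *
c,q=tray(); print(q)
E
```

```text
14.05 [0.55233771 0.21737938 0.25818966] [ 0.03640227 -0.41559743 -0.27672363]
tray 2798 [ 581.7 -128.1  201.2  156.6    1.3]
[ 581.7 -129.4  211.4  158.     2.2]
```

carry_out --pt "0 0.1 0.5 0 0 0" --pt "0 0 0.5 0 0 0" --pt "0 0 0.5 0 0 0" --pt "0 0 0.4 0 0 0" --pt "0 0 0.2 0 0 0" --pt "0 0 0.2 0 0 0" --pt "0 0 0.2 0 0 0" --pt "0 0 0 0 0 0"

```text
time: 15.15
ee_pos: [0.5577, 0.2144, 0.1591]
eef_rot: [0.694, 0.72, -0.0, -0.0]
ft_force: [0.6, 0.5, -0.3]
width: 0.0007
grip_force: 0.0
```

carry_out --pt "0 0 0.2 0 0 0" --pt "0 0 0.2 0 0 0" --pt "0 0 0.2 0 0 0" --pt "0 0 0 0 0 0"

```text
time: 15.65
ee_pos: [0.5577, 0.2144, 0.1349]
eef_rot: [0.694, 0.72, -0.0, -0.0]
ft_force: [-1.0, 0.1, -0.4]
width: 0.0003
grip_force: 0.0
```

```bash
cat > p.py <<'E'
from h import *
from bench import viewer
c=viewer.camera('scene'); P=cloud(c)
cv2.imwrite('pics/p%d.png'%len(__import__('glob').glob('pics/p*.png')),cv2.resize(c['pixels'][190:430,210:470],None,fx=2.5,fy=2.5,interpolation=cv2.INTER_CUBIC)[:,:,::-1])
E
python3 p.py; ls pics
```

```text
crop.png
p0.png
s2.png
scene.npz
scene0.png
sw.png
t1.png
top.npz
top0.png
z.png
```

View pics/p0.png

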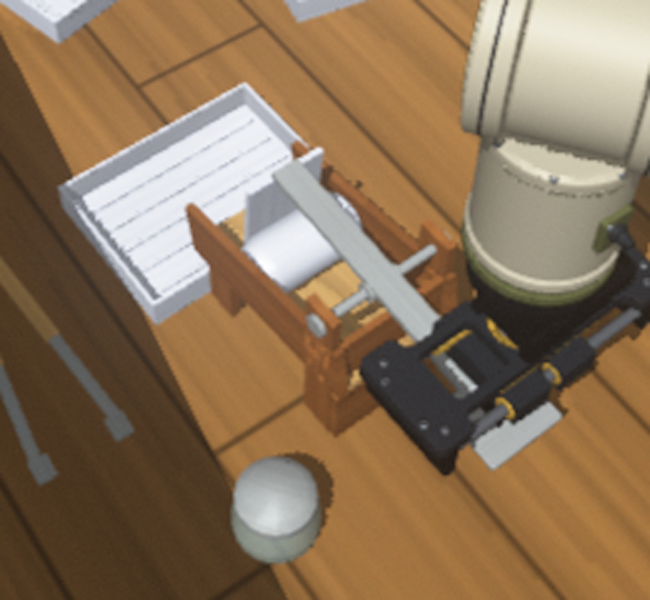

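The gate (crop px 280,190) still looks down and the can (300,245) is behind it. The paddle's outer edge shows at (515,440). I'll measure the paddle height and slope there.

Run:
```python
from h import *
from bench import viewer
c=viewer.camera('scene'); P=cloud(c)
for u,v in [(416,364),(420,362),(430,358),(412,371),(345,285),(330,262),(365,300),(375,315)]: print(u,v,np.round(np.median(P[v-1:v+2,u-1:u+2].reshape(-1,3),0),3))
P0=cloud(dict(np.load('pics/scene.npz')))
for u,v in [(416,364),(420,362),(345,285),(330,262),(365,300),(375,315)]: print(u,v,np.round(np.median(P0[v-1:v+2,u-1:u+2].reshape(-1,3),0),3))
t=viewer.camera('wrist'); cv2.imwrite('pics/w.png',t['pixels'][:,:,::-1])
```

```text
416 364 [0.559 0.235 0.138]
420 362 [0.552 0.237 0.139]
430 358 [0.534 0.241 0.138]
412 371 [0.573 0.242 0.138]
345 285 [0.569 0.05  0.154]
330 262 [ 0.563 -0.006  0.159]
365 300 [0.557 0.095 0.15 ]
375 315 [0.561 0.127 0.147]
416 364 [0.565 0.24  0.15 ]
420 362 [0.557 0.24  0.15 ]
345 285 [0.567 0.048 0.15 ]
330 262 [ 0.56  -0.01   0.151]
365 300 [0.557 0.094 0.149]
375 315 [0.562 0.129 0.15 ]
```

View pics/w.png

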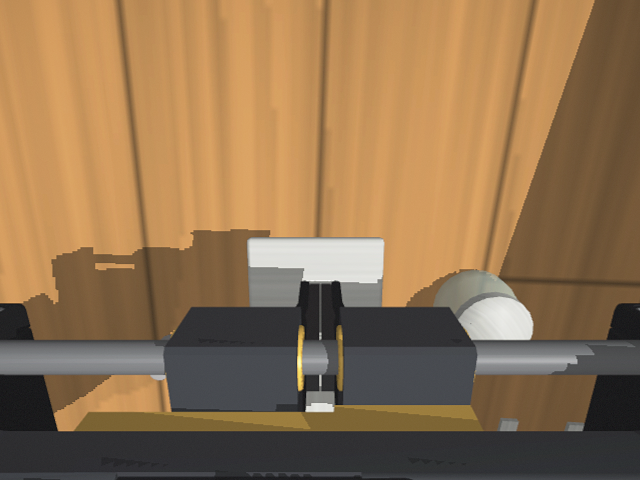

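The fingertips (320,285 in the wrist image) rest on the paddle, which has already sunk 11 mm. Now the press continues.

carry_out --pt "0 0 0.3 0 0 0" --pt "0 0 0.3 0 0 0" --pt "0 0 0.25 0 0 0" --pt "0 0 0.03 0 0 0" --pt "0 0 0 0 0 0" --pt "0 0 0 0 0 0" --pt "0 0 0 0 0 0" --pt "0 0 0 0 0 0"

```text
time: 16.8
ee_pos: [0.5579, 0.2146, 0.1005]
eef_rot: [0.694, 0.72, 0.0, 0.0]
ft_force: [-0.5, -2.0, 4.8]
width: 0.001
grip_force: 2.3
```

```bash
cat > q.py <<'E'
from h import *
from bench import viewer,read_state
c=viewer.camera('scene'); P=cloud(c).reshape(-1,3)
d=(abs(P[:,0]-.56)<.03)&(P[:,1]>.222)&(P[:,1]<.25)&(P[:,2]>.08)&(P[:,2]<.16); print('paddle',d.sum(),np.round(np.median(P[d],0),3))
b=(abs(P[:,0]-.57)<.09)&(P[:,1]>-.2)&(P[:,1]<-.045)&(P[:,2]>.036)&(P[:,2]<.075)
o=(abs(P[:,0]-.57)<.09)&(P[:,1]>-.2)&(P[:,1]<-.09)&(P[:,2]>.036)&(P[:,2]<.075)
print('can over tray',o.sum(),rect(P[o]) if o.sum() else '',P[o,2].max() if o.sum() else '')
s=read_state();print(s['time'],s['ee_pos'],s['ft_force'])
E
python3 q.py; python3 t.py
```

```text
paddle 252 [0.566 0.23  0.098]
can over tray 839 [ 551.2 -139.1  133.4   50.4    2.3] 0.06134266205542582
16.85 [0.55790563 0.21453473 0.10049978] [ 0.95764063 -1.79989362  5.9556447 ]
16.85 [0.55790563 0.21453473 0.10049978] [ 0.95764063 -1.79989362  5.9556447 ]
tray 2217 [ 574.5 -128.3  214.5  156.1    2.2]
```

The can is in the tray. I hold a little longer, then let the lever up and check.

carry_out --pt "0 0 0 0 0 0" --pt "0 0 0 0 0 0" --pt "0 0 0 0 0 0" --pt "0 0 0 0 0 0" --pt "0 0 0 0 0 0" --pt "0 0 0 0 0 0" --pt "0 0 0 0 0 0" --pt "0 0 0 0 0 0"

```text
time: 17.9
ee_pos: [0.5579, 0.2146, 0.1005]
eef_rot: [0.694, 0.72, 0.0, 0.0]
ft_force: [-0.2, -2.4, 5.0]
width: 0.0003
grip_force: 2.3
```

```bash
python3 q.py; python3 t.py|tail -1
```

```text
paddle 253 [0.566 0.23  0.098]
can over tray 824 [ 560.8 -154.    79.8  143.7   87.5] 0.061212067078178944
17.95 [0.55789709 0.2146015  0.10051914] [ 0.07572146 -1.0862984   6.2139945 ]
tray 2135 [ 574.7 -128.8  216.   156.6    2.9]
```

carry_out --pt "0 0 -0.2 0 0 0" --pt "0 0 -0.25 0 0 0" --pt "0 0 -0.25 0 0 0" --pt "0 0 -0.25 0 0 0" --pt "0 0 -0.25 0 0 0" --pt "0 0 -0.3 0 0 0" --pt "0 0 -0.5 0 0 0" --pt "0 0 -0.6 0 0 0" --pt "0 0 -0.6 0 0 0" --pt "0 0 0 0 0 0" --pt "0 0 0 0 0 0" --pt "0 0 0 0 0 0" --pt "0 0 0 0 0 0" --pt "0 0 0 0 0 0" --pt "0 0 0 0 0 0" --pt "0 0 0 0 0 0"

```text
time: 20.0
ee_pos: [0.5579, 0.2145, 0.2283]
eef_rot: [0.694, 0.72, -0.0, 0.0]
ft_force: [0.5, -0.2, 0.2]
width: 0.0005
grip_force: 0.0
```

```bash
python3 q.py; python3 t.py|tail -1; python3 p.py
```

```text
paddle 459 [0.561 0.233 0.15 ]
can over tray 822 [ 573.3 -139.9   91.8   51.     0.9] 0.06158801111298917
20.05 [0.55789238 0.21443586 0.22831675] [-0.60280123  0.16618423  0.01905204]
tray 2466 [ 574.6 -127.9  214.9  156.3    2.3]
```

View pics/p1.png

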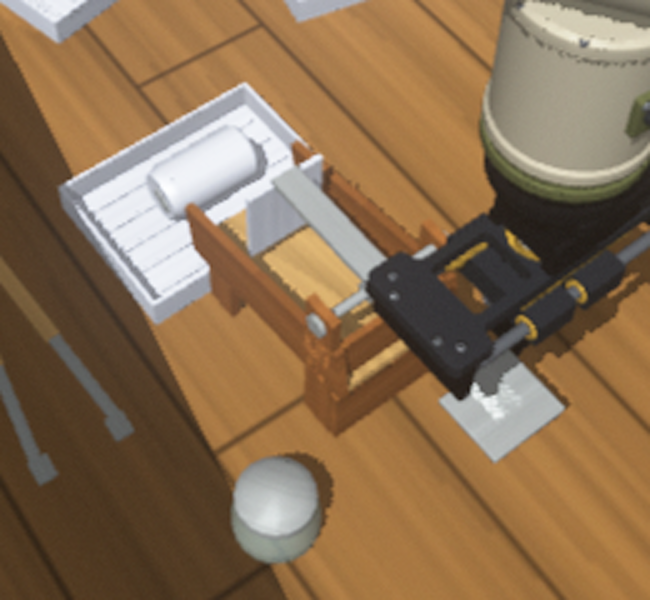

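The can lies in the tray (crop px 205,170), the gate is closed (285,205), and the paddle is level (500,405) and clear of the fingers. One short wait will confirm the can is at rest before I hand in.

carry_out --pt "0 0 -0.3 0 0 0" --pt "0 0 0 0 0 0" --pt "0 0 0 0 0 0" --pt "0 0 0 0 0 0" --pt "0 0 0 0 0 0" --pt "0 0 0 0 0 0" --pt "0 0 0 0 0 0" --pt "0 0 0 0 0 0" --pt "0 0 0 0 0 0" --pt "0 0 0 0 0 0" --pt "0 0 0 0 0 0" --pt "0 0 0 0 0 0"

```text
time: 21.65
ee_pos: [0.5579, 0.2144, 0.2403]
eef_rot: [0.694, 0.72, -0.0, 0.0]
ft_force: [0.0, -0.0, 0.6]
width: -0.0001
grip_force: 0.0
```

```bash
python3 q.py; python3 q.py|sed -n 2p; python3 -c "
from bench import r
print(r.close_job())"
```

```text
paddle 460 [0.561 0.233 0.151]
can over tray 824 [ 552.3 -158.2  133.    84.4    1.6] 0.05991087788380223
21.7 [0.55791226 0.21442332 0.24033984] [-0.62735864 -0.25851861 -0.41925625]
can over tray 832 [ 572.3 -139.4   48.9   91.3   89.4] 0.06090258867607712
the job is handed in; nothing more can be done
None
```

The job is handed in at about 22 s: the tray is against the foot, the can lies in it, and the lever is back up with the gate closed; no verdict came back, and my first push skimmed over the tray wall without moving it.

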